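# Serve a toothpick from the push dispenser

### The job

Serve a toothpick: with one fingertip on either side of the hole in the middle of its cap, press the cap of the clear toothpick dispenser gently all the way down, then let it spring right back up, so that one toothpick is left sticking up out of the hole. Do not touch that toothpick, do not lift, tip or shift the dispenser, touch nothing else in the row, and draw the hand away at the end.

Things in the scene. Friction and masses are not known exactly. Their poses are not given: they have to be found in the camera images.
- dispenser: The toothpick dispenser, loose on the tiles: a clear plastic round pot, 100 mm tall, with wooden toothpicks standing inside, a white weighted foot (68 mm diameter, 12 mm high) and a clear tube (56 mm diameter) over which the sprung clear cap slides. About 0.3 kg. Origin at the centre of its underside, z up. One of five things standing or lying in a loose row along y, about 160 mm apart; any of them may be in any place of the row.
- cap (a joint): How far the dispenser's cap is pushed down, m: 0 up at rest, 0.016 fully down on its stop. A spring holds it up; moving it takes about 2 N at first and about 6 N fully down, and it springs back by itself when let go.
- cap_top (a point): Centre of the flat top of the dispenser's cap; moves with the cap. The cap is 62 mm in diameter, its top 100 mm above the tiles when up and 84 mm when down. In the middle is a black rubber grommet (10 mm diameter) with the hole through which the toothpick comes; the flat ring round it, 5 to 30 mm from the centre, is where it is pressed, one fingertip either side of the hole and about equally far from it, so that the cap goes down level.
- pick: The one toothpick in the hole of the cap: upright, 65 mm long, 2 mm thick. Origin at its foot, z along it upwards. When the cap goes down, a fixed pin under the toothpick (reached after the first 2 mm) drives it up through the grommet, which grips it, so that it stays raised in the cap when the cap springs back. A finger over the hole is in its way. Not to be touched.
- pick_tip (a point): Upper tip of that toothpick: at the start 1 mm below the top of the cap, about 13 mm above it after a full press.
- canister: Bystander, loose: round stainless canister with lid and small knob, 94 mm diameter, 122 mm tall. Origin at the centre of its underside.
- tumbler: Bystander, loose: small empty glass tumbler, 70 mm across its open rim, 88 mm tall. Origin at the centre of its underside.
- turner: Bystander, loose: bamboo turner with slotted blade lying flat, 300 mm long, 70 mm wide at the blade, 8 mm thick. Origin at the middle of its underside, x along it towards the blade.
- scraper: Bystander, loose: palm-sized yellow silicone pot scraper lying flat, 85 by 82 mm, 11 mm thick. Origin near the middle of its underside.
Mind the look-alikes: they are no part of the job. Leave any green or purple look-alike of the dispenser alone.

How it is judged (in metres and radians):
On the way:
1. the fingers, centred on the hole within 20 mm, press the dispenser's cap all the way down (at least 13.5 of its 16 mm) (value of joint cap above 0.0135 m and contact force between the fingers and dispenser above 1 N and horizontal distance between the grasp point and cap_top below 0.02 m), for 0.1 s.
At the end, for the whole second after the job is handed in: The cap is up again (within 2 mm), the toothpick sticks out at least 8 mm above it, the dispenser stands upright and at rest within 15 mm of where it was, and the canister, tumbler, turner and scraper are where they were (within 6 mm) (value of joint cap below 0.002 m and z of pick_tip in the frame of cap_top above 0.008 m and distance of dispenser from where it was at the start of the episode below 0.015 m and angle between dispenser's own z axis and vertical below 0.05 rad and linear speed of dispenser below 0.01 m/s and distance of each of canister, tumbler, turner, scraper from where it was at the start of the episode below 0.006 m); the robot touches nothing.
It fails at once if the toothpick is touched (contact force between any of the fingers, the arm and pick above 0.2 N).
It fails at once if the dispenser is lifted (8 mm), shifted (20 mm) or tipped (0.2 rad) (height (world z) of dispenser above 0.008 m or distance of dispenser from where it was at the start of the episode above 0.02 m or angle between dispenser's own z axis and vertical above 0.2 rad).
It fails at once if the dispenser is pressed hard (over 40 N) (contact force between any of the fingers, the arm and dispenser above 40 N).
It fails at once if another thing of the row is touched or displaced (contact force between any of the fingers, the arm and canister above 0.5 N or distance of any of canister, tumbler, turner, scraper from where it was at the start of the episode above 0.006 m or contact force between any of the fingers, the arm and tumbler above 0.5 N or contact force between any of the fingers, the arm and turner above 0.5 N or contact force between any of the fingers, the arm and scraper above 0.5 N).
It also fails if it takes over 38 s, if anything falls off the work surface, if the arm or the gripper's body presses on something with over 40 N, if the wrist force passes 120 N, or if a joint passes its speed limit or range.

### The arm

A 6-joint arm with a two-finger parallel gripper is mounted at the origin on the work surface. World frame = base frame: x ahead of the robot, y to its left, z up, the work surface at z = 0. Lengths are in mm, angles in rad, forces in N, time in s.
With the tool pointing down it reaches from about 275 to 750 mm from the base axis. Payload 10.2 kg.
Tool frame: the origin (TCP) lies at the very end of the fingers, on their centre line; the grasp point (between the pads) lies 19 mm behind it; z points along the fingers, x is the direction in which the jaws open and shut, and the axes are right-handed (so a half turn about z gives the same grasp; the last joint's range is limited). The gripper opens to 85 mm and grips with 20 to 120 N. Pads are 22 mm wide; open, the fingers measure 114 mm over their backs; the gripper's body (76 mm by 85 mm) begins 54 mm behind the grasp point. The pads swing forward as they close: fully open they stand 13 mm farther back than shut.
Start: joints at [1.022, 0.313, 1.498, -0, 1.331, -0.223], TCP at [168.048, 497.384, 231.294] pointing down, gripper open.
Joint ranges: [-2.94, 2.94], [-0.97, 2.17], [0.19, 2.56], [-1.23, 4.37], [0.02, 3.11], [-2.88, 2.88]. Speed limits (rad/s): [2.39, 2.39, 3.01, 3.14, 3.14, 3.14].

### API

Orientations are given as a unit quaternion [w, x, y, z].
In Python, from rig import ctrl, cams gives the robot as it stands.
- The arm moves only by the tool play_rows, never from a script. Its argument "steps" is a list of rows, each a list of 2 entries, a list of its own where there are three numbers: the shift along the tool's x, y, z normalised to -1 to 1, where 1 is 0.75 m, then the turn, a rotation vector about the tool's x, y, z normalised to -1 to 1, where 1 is 45 degrees. A call has 1 to 20 rows; each row shifts and turns the commanded pose from where the row before left it, along the tool's axes as they then stand; what a row does not reach is not made up. A row lasts 1/10 s, in which the tool goes at most 50 mm and 8.59 degrees, less where a joint would pass 70% of its speed; a pose out of reach is approached as far as the arm can. A call with a number of a shift or a turn outside -1 to 1 is refused whole. A call with a gripper value outside its range is refused whole. "grip" is the closure, from 0 (fully open) to 1 (shut), set as the call begins (left out, the last holds). The fingers move at their own pace and stop on an object; "squeeze" is the grip in N (left out, the last holds). Time passes only in rows, so rows that do not move let the fingers close. It gives the time, the measured TCP pose, the force and the opening at its end, in the units of the state.
- ctrl.sense(): the state, without advancing time (a new reading comes with each control period).
- cams.capture(name): name is "scene" or "side" or "wrist"; returns the picture (400x640x3 uint8, red, green, blue); there is no depth.
- cams.camera_info(name): a dict with "fx", "fy", "cx", "cy" (pixels), "xyz" and "attitude" of the camera in the world. Camera axes: x right, y up, looking along -z (the intrinsics and any distortion apply to the point x, -y, -z); pixel columns grow to the right and rows downward; lengths in mm; the calibration is good to about 2 mm. A picture is of the moment at which its call begins: read the wrist's pose just before it. camera_info takes no time and is no camera call; for the wrist camera it gives the pose at the moment of the call.
- ctrl.finish_job(): hands the job in, once; it reports no verdict.
Trained networks look in the newest picture that a camera, given by its name, has taken for a name from the list of things; names that differ only in an ending like _2 or _b are one class to them, and where a whole thing is asked for, a point or a joint stands for the part that bears it (a point fixed in the world has none). Each returns a list of dicts, best first, with "p" (0 to 1); they miss things now and then, are a little off and sometimes report something else, mostly with a low value. They report only what shows in the picture. A call takes as long as a camera call. They do not tell look-alikes from the thing itself.
- cams.search_frame(camera, thing): "rect" ([centre column, centre row, width, height] in pixels, round what is visible of it).
- cams.tip_of(camera, thing): "pixel" ([column, row] in pixels: a listed point, or the origin of a listed thing).
The state is a dict: "time_s": time; "joints": joint angles; "dq": joint speeds; "tau": joint torques, N m; "eef_pos": TCP position; "ee_rot": TCP orientation; "force": force on the tool from outside, world axes, zero at the start; "wrist_torque": the same for the moment, N m; "grip_width": opening from 0.0 (shut) to 1.0 (fully open).
Only numpy, scipy, OpenCV 4.12 (cv2) and the standard library are available. Lean on these libraries where they do the work, as an engineer would, in place of code of your own. Each camera call takes 0.05 s, during which the arm holds its last target.

## Working session

There is one attempt and no reset: what is moved stays moved. The work goes in short steps, Python scripts to look and compute and a tool call to move; the robot and the scene stay as the last step left them, time stands still between calls to the robot, and variables do not carry over. Pictures are saved under pics/ and viewed, and the job is handed in when it is done.

Besides the shell and the picture viewer there is one more tool, called by a JSON object that holds its "method" and its "body". play_rows: Moves the arm, as the interface text tells. Its arguments: {"type":"object","properties":{"steps":{"type":"array"},"grip":{"type":"number"},"squeeze":{"type":"number"}},"required":["steps"]}

```bash
mkdir -p pics; ls; python3 - <<'E'
from rig import ctrl,cams
import cv2
s=ctrl.sense();print({k:s[k] for k in('time_s','eef_pos','ee_rot','force','grip_width')})
for n in('scene','side','wrist'):
    im=cams.capture(n);cv2.imwrite(f'pics/{n}0.png',im[:,:,::-1])
    print(n,cams.camera_info(n))
    for t in('dispenser','cap_top'):
        if t=='dispenser':print(t,cams.search_frame(n,t))
        else:print(t,cams.tip_of(n,t))
E
```

```text
pics
{'time_s': 0.0, 'eef_pos': array([167.88807639, 497.13735125, 230.73060879]), 'ee_rot': array([ 2.55873997e-04,  8.12414740e-01,  5.83079630e-01, -6.07447964e-04]), 'force': array([ 0.58060161, -0.2172156 , -0.22495887]), 'grip_width': 1.003320516548575}
scene {'fx': 386.0376472943791, 'fy': 386.0376472943791, 'cx': 325.52236181879715, 'cy': 206.03177483051283, 'xyz': array([948.36397044, 173.35989712, 742.89827704]), 'attitude': array([0.54949747, 0.17216412, 0.25700172, 0.77611994])}
dispenser [{'rect': [303.8, 248.6, 34.0, 49.0], 'p': 0.93}, {'rect': [362.4, 180.6, 36.6, 49.9], 'p': 0.86}, {'rect': [330.7, 211.2, 27.6, 49.7], 'p': 0.58}]
cap_top [{'pixel': [301.2, 234.2], 'p': 0.93}, {'pixel': [362.2, 162.1], 'p': 0.88}, {'pixel': [330.4, 195.5], 'p': 0.61}]
side {'fx': 466.49577689504497, 'fy': 466.49577689504497, 'cx': 323.1993126513721, 'cy': 201.1694787952641, 'xyz': array([ -60.50538119, -772.43433374,  729.03952661]), 'attitude': array([ 0.84290048,  0.4417802 , -0.15121037, -0.26736577])}
dispenser [{'rect': [352.4, 199.2, 28.4, 46.3], 'p': 0.95}, {'rect': [265.0, 219.7, 28.4, 45.4], 'p': 0.89}, {'rect': [312.0, 211.4, 26.0, 48.6], 'p': 0.74}]
cap_top [{'pixel': [311.4, 194.9], 'p': 0.91}, {'pixel': [267.0, 198.7], 'p': 0.73}, {'pixel': [354.2, 187.3], 'p': 0.66}]
wrist {'fx': 287.68125293127815, 'fy': 287.68125293127815, 'cx': 316.63588428085603, 'cy': 199.51875684777957, 'xyz': array([ 88.92503614, 523.64903298, 373.03581312]), 'attitude': array([ 0.80094803, -0.13292151, -0.0949822 ,  0.57601433])}
dispenser []
cap_top []
```

```bash
python3 - <<'E'
import cv2
a=cv2.imread('pics/scene0.png')[110:310,220:460];b=cv2.imread('pics/side0.png')[140:290,180:430]
cv2.imwrite('pics/sc.png',cv2.resize(a,None,fx=3,fy=3,interpolation=cv2.INTER_CUBIC));cv2.imwrite('pics/sd.png',cv2.resize(b,None,fx=3.2,fy=3.2,interpolation=cv2.INTER_CUBIC))
E
```

```text
(no output)
```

View pics/scene0.png

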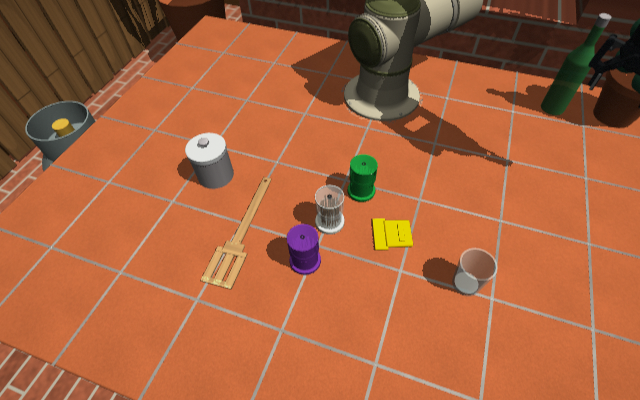

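View pics/sc.png

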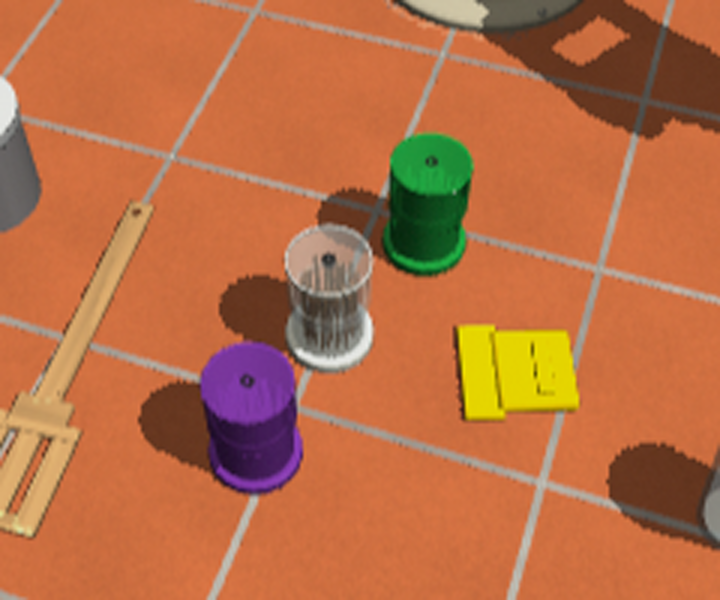

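View pics/sd.png

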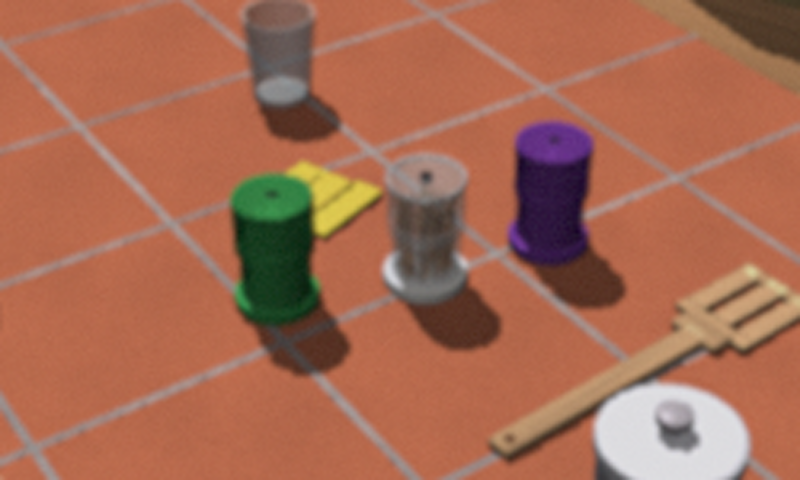

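View pics/side0.png

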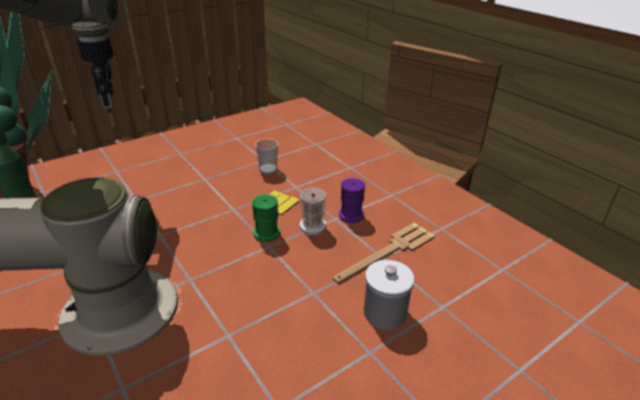

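```bash
cat > h.py <<'E'
import numpy as np
from scipy.spatial.transform import Rotation as R
from rig import ctrl,cams
def ray(info,p):
    q=info['attitude'];r=R.from_quat([q[1],q[2],q[3],q[0]])
    d=r.apply([(p[0]-info['cx'])/info['fx'],-(p[1]-info['cy'])/info['fy'],-1]);return np.array(info['xyz']),d/np.linalg.norm(d)
def onz(info,p,z):
    o,d=ray(info,p);return o+d*(z-o[2])/d[2]
def tri(rs):
    A=sum(np.eye(3)-np.outer(d,d) for o,d in rs);b=sum((np.eye(3)-np.outer(d,d))@o for o,d in rs);return np.linalg.solve(A,b)
def toolR(s):
    q=s['ee_rot'];return R.from_quat([q[1],q[2],q[3],q[0]])
E
python3 - <<'E'
from h import *
I=cams.camera_info('scene');J=cams.camera_info('side')
P=[(329.7,196.3),(313.1,195.3)]
print(tri([ray(I,P[0]),ray(J,P[1])]),onz(I,P[0],100),onz(J,P[1],100))
for n,p in dict(green=(220+431/3,110+160/3),purple=(220+247/3,110+381/3)).items(): print(n,onz(I,p,100))
for n,p in dict(scrL=(373,220),scrB=(376,249),turnerEnd=(267,179),turnerneck=(235,245)).items(): print(n,onz(I,p,5))
print(toolR(ctrl.sense()).as_matrix().round(3))
E
```

```text
[483.50200392   5.58640147  97.837956  ] [484.70715985   6.40133919 100.        ] [481.80311531   2.49137654 100.        ]
green [372.38130083  47.46917159 100.        ]
purple [596.32085267 -10.95760182 100.        ]
scrL [448.50567166  98.50050161   5.        ]
scrB [519.94772186 125.15292751   5.        ]
turnerEnd [ 415.86418542 -184.36611552    5.        ]
turnerneck [ 612.43135897 -171.36311343    5.        ]
[[ 0.32   0.947 -0.   ]
 [ 0.947 -0.32  -0.   ]
 [-0.    -0.    -1.   ]]
```

{"method": "play_rows", "body": {"steps": [[[-0.0406,0.0507,0],[0,0,0]],[[-0.0406,0.0507,0],[0,0,0]],[[-0.0406,0.0507,0],[0,0,0]],[[-0.0406,0.0507,0],[0,0,0]],[[-0.0406,0.0507,0],[0,0,0]],[[-0.0406,0.0507,0],[0,0,0]],[[-0.0406,0.0507,0],[0,0,0]],[[-0.0406,0.0507,0],[0,0,0]],[[-0.0406,0.0507,0],[0,0,0]],[[-0.0406,0.0507,0],[0,0,0]],[[-0.0406,0.0507,0],[0,0,0]],[[-0.0406,0.0507,0],[0,0,0]],[[0,0,0],[0,0,0]],[[0,0,0],[0,0,0]]], "grip": 0.7, "squeeze": 20}}

```text
time_s: 1.85
eef_pos: [483.4, 4.7, 231.0]
ee_rot: [-0.0, 0.813, 0.582, -0.0]
force: [-0.7, 0.6, 0.5]
grip_width: 0.298
```

```bash
python3 - <<'E'
from h import *
import cv2
s=ctrl.sense();print(s['time_s'],s['eef_pos'],s['grip_width'],s['force']);print(toolR(s).as_matrix().round(3))
I=cams.camera_info('wrist');print(I)
im=cams.capture('wrist');cv2.imwrite('pics/w1.png',im[:,:,::-1])
for c in cams.tip_of('wrist','cap_top'):print(c,onz(I,c['pixel'],100))
E
```

```text
1.85 [483.37164564   4.68865555 230.97480444] 0.2976167038060036 [-0.68653749  0.55893645  0.49924479]
[[ 0.322  0.947 -0.001]
 [ 0.947 -0.322  0.   ]
 [ 0.    -0.001 -1.   ]]
{'fx': 287.68125293127815, 'fy': 287.68125293127815, 'cx': 316.63588428085603, 'cy': 199.51875684777957, 'xyz': array([404.41616167,  31.02889475, 372.89117986]), 'attitude': array([ 0.80150502, -0.13254277, -0.09478415,  0.57535909])}
{'pixel': [319.2, 189.8], 'p': 0.89} [483.34088314   6.88892209 100.        ]
{'pixel': [324.0, 57.2], 'p': 0.69} [372.04502548  48.46058678 100.        ]
{'pixel': [334.5, 284.4], 'p': 0.6} [593.06996015 -11.85662384 100.        ]
```

View pics/w1.png

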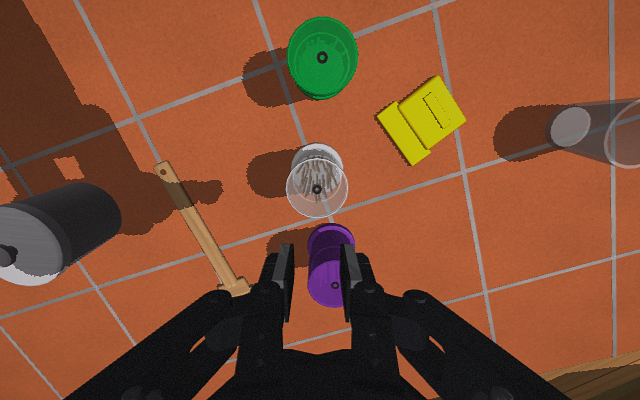

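{"method": "play_rows", "body": {"steps": [[[0,0,0.05],[0,0,0]],[[0,0,0.05],[0,0,0]],[[0,0,0.03],[0,0,0]],[[0,0,0],[0,0,0]],[[0,0,0],[0,0,0]]]}}

```text
time_s: 2.45
eef_pos: [483.5, 5.9, 134.8]
ee_rot: [0.0, 0.812, 0.584, 0.0]
force: [-0.2, 0.6, 0.9]
grip_width: 0.298
```

```bash
python3 - <<'E'
from h import *
import cv2
s=ctrl.sense();print(s['time_s'],s['eef_pos'],s['grip_width'],s['force'])
I=cams.camera_info('wrist')
im=cams.capture('wrist');cv2.imwrite('pics/w2.png',cv2.resize(im[120:380,180:460,::-1],None,fx=2.3,fy=2.3,interpolation=cv2.INTER_CUBIC))
for c in cams.tip_of('wrist','cap_top'):print(c,onz(I,c['pixel'],100))
print(onz(I,(317,189),100))
E
```

```text
2.45 [483.54907693   5.88536465 134.8488559 ] 0.2983166189374664 [-0.20383112  0.61015944  0.93903967]
{'pixel': [319.3, 229.1], 'p': 0.6} [481.99018401   7.87782104 100.        ]
{'pixel': [337.0, 358.9], 'p': 0.59} [594.49111507 -14.44294836 100.        ]
{'pixel': [323.3, 32.5], 'p': 0.55} [372.00060516  46.56992908 100.        ]
[454.8039507   15.32498184 100.        ]
```

View pics/w2.png

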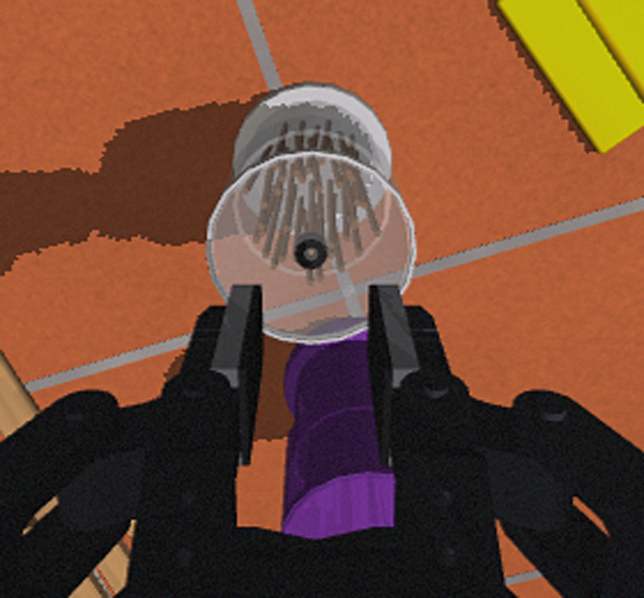

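```bash
python3 - <<'E'
from h import *
s=ctrl.sense();I=cams.camera_info('wrist')
p=onz(I,(314.8,229.6),100);print(p, toolR(s).inv().apply(p-s['eef_pos']))
E
```

```text
[482.23579777   4.35521903 100.        ] [-1.64948289 -1.52040136 35.4698946 ]
```

{"method": "play_rows", "body": {"steps": [[[-0.0018,-0.0015,0.012],[0,0,0]],[[0,0,0.012],[0,0,0]],[[0,0,0.012],[0,0,0]],[[0,0,0],[0,0,0]],[[0,0,0],[0,0,0]]]}}

```text
time_s: 3.05
eef_pos: [481.9, 4.2, 106.6]
ee_rot: [-0.0, 0.812, 0.583, -0.0]
force: [-0.9, 0.1, 0.5]
grip_width: 0.3
```

```bash
python3 - <<'E'
from h import *
import cv2
s=ctrl.sense();print(s['time_s'],s['eef_pos'],s['grip_width'],s['force'])
im=cams.capture('wrist');a=cv2.resize(im[120:380,180:460,::-1],None,fx=1.6,fy=1.6,interpolation=cv2.INTER_CUBIC)
im=cams.capture('scene');b=cv2.resize(im[150:250,280:380,::-1],(350,416),interpolation=cv2.INTER_CUBIC)
import numpy as np
cv2.imwrite('pics/w3.png',np.hstack([a,b]))
E
```

```text
3.05 [481.85611993   4.23249022 106.58985574] 0.30045222474779115 [-0.90621257  0.10720869  0.46098881]
```

View pics/w3.png

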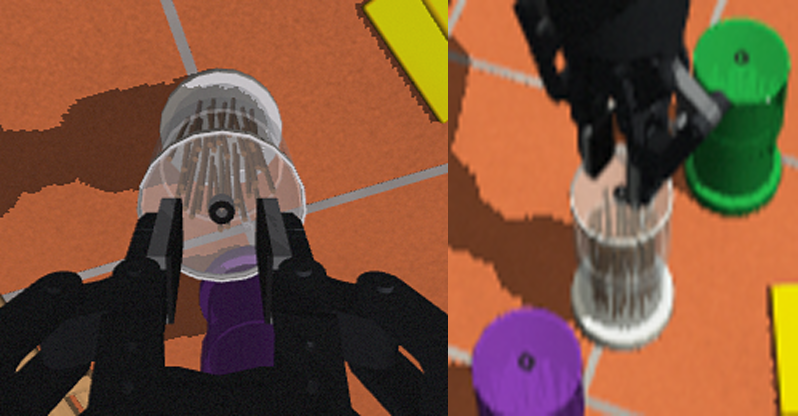

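{"method": "play_rows", "body": {"steps": [[[0,0,0.003],[0,0,0]],[[0,0,0.003],[0,0,0]],[[0,0,0.003],[0,0,0]],[[0,0,0.003],[0,0,0]],[[0,0,0],[0,0,0]],[[0,0,0],[0,0,0]]]}}

```text
time_s: 3.75
eef_pos: [481.9, 4.2, 97.9]
ee_rot: [-0.0, 0.812, 0.583, 0.0]
force: [-0.7, -0.3, 1.9]
grip_width: 0.3
```

{"method": "play_rows", "body": {"steps": [[[0,0,0.003],[0,0,0]],[[0,0,0.003],[0,0,0]],[[0,0,0],[0,0,0]],[[0,0,0],[0,0,0]]]}}

```text
time_s: 4.15
eef_pos: [481.9, 4.2, 93.3]
ee_rot: [-0.0, 0.812, 0.583, 0.0]
force: [-1.4, 0.3, 3.1]
grip_width: 0.298
```

```bash
python3 - <<'E'
from h import *
import cv2
s=ctrl.sense();print(s['time_s'],s['eef_pos'],s['grip_width'],s['force'],s['wrist_torque'])
im=cams.capture('wrist');a=cv2.resize(im[120:380,180:460,::-1],None,fx=1.6,fy=1.6,interpolation=cv2.INTER_CUBIC)
im=cams.capture('scene');b=cv2.resize(im[150:250,280:380,::-1],(350,416),interpolation=cv2.INTER_CUBIC)
import numpy as np
cv2.imwrite('pics/w4.png',np.hstack([a,b]))
E
```

```text
4.15 [481.92847237   4.23428358  93.2998794 ] 0.2975014691189071 [-1.4413007   0.25470356  3.10508847] [ 0.0189086   0.14233688 -0.00931921]
```

View pics/w4.png

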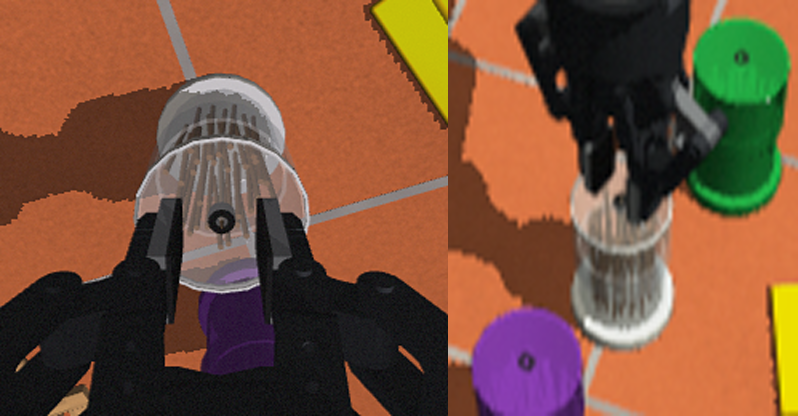

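{"method": "play_rows", "body": {"steps": [[[0,0,0.003],[0,0,0]],[[0,0,0.003],[0,0,0]],[[0,0,0],[0,0,0]],[[0,0,0],[0,0,0]]]}}

```text
time_s: 4.65
eef_pos: [481.9, 4.2, 88.8]
ee_rot: [0.0, 0.812, 0.583, 0.0]
force: [-1.2, 0.5, 4.4]
grip_width: 0.297
```

{"method": "play_rows", "body": {"steps": [[[0,0,0.002],[0,0,0]],[[0,0,0.002],[0,0,0]],[[0,0,0],[0,0,0]],[[0,0,0],[0,0,0]]]}}

```text
time_s: 5.05
eef_pos: [481.9, 4.2, 85.8]
ee_rot: [0.0, 0.812, 0.583, 0.0]
force: [-1.2, 0.2, 4.3]
grip_width: 0.302
```

{"method": "play_rows", "body": {"steps": [[[0,0,0.002],[0,0,0]],[[0,0,0],[0,0,0]],[[0,0,0],[0,0,0]]]}}

```text
time_s: 5.35
eef_pos: [481.9, 4.2, 84.4]
ee_rot: [0.0, 0.812, 0.583, 0.0]
force: [-1.7, 0.1, 5.6]
grip_width: 0.298
```

{"method": "play_rows", "body": {"steps": [[[0,0,0.002],[0,0,0]],[[0,0,0],[0,0,0]],[[0,0,0],[0,0,0]]]}}

```text
time_s: 5.65
eef_pos: [482.1, 4.2, 83.8]
ee_rot: [0.0, 0.812, 0.583, 0.0]
force: [-3.8, 0.1, 14.7]
grip_width: 0.304
```

```bash
python3 - <<'E'
from h import *
import cv2
s=ctrl.sense();print(s['time_s'],s['eef_pos'],s['grip_width'],s['force'],s['wrist_torque'])
im=cams.capture('wrist');a=cv2.resize(im[120:380,180:460,::-1],None,fx=1.6,fy=1.6,interpolation=cv2.INTER_CUBIC)
im=cams.capture('scene');b=cv2.resize(im[150:250,280:380,::-1],(350,416),interpolation=cv2.INTER_CUBIC)
import numpy as np
cv2.imwrite('pics/w5.png',np.hstack([a,b]))
E
```

```text
5.65 [482.10805461   4.21815366  83.76198429] 0.30428443150648765 [-3.83129427  0.11816791 14.72371781] [ 0.06822902  0.78153687 -0.00644161]
```

View pics/w5.png

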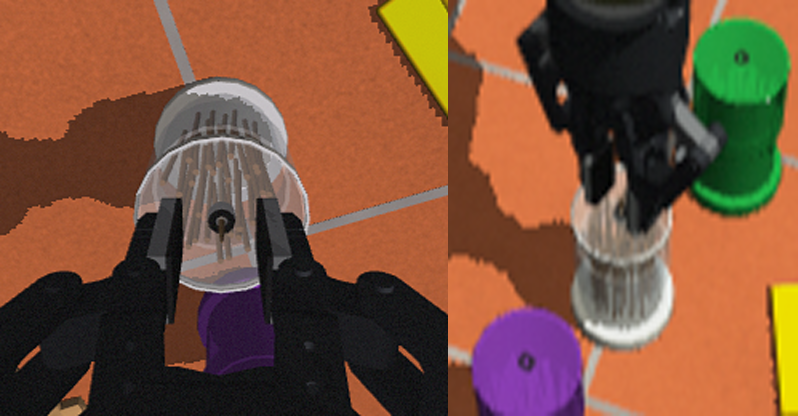

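The force jumped at z≈84, so the cap is on its stop, and the toothpick shows in the grommet between the fingers. Next I go straight up.

{"method": "play_rows", "body": {"steps": [[[0,0,0],[0,0,0]],[[0,0,-0.004],[0,0,0]],[[0,0,-0.004],[0,0,0]],[[0,0,-0.004],[0,0,0]],[[0,0,-0.004],[0,0,0]],[[0,0,-0.004],[0,0,0]],[[0,0,-0.004],[0,0,0]],[[0,0,-0.004],[0,0,0]],[[0,0,-0.008],[0,0,0]],[[0,0,-0.02],[0,0,0]],[[0,0,-0.03],[0,0,0]],[[0,0,-0.04],[0,0,0]],[[0,0,-0.05],[0,0,0]],[[0,0,-0.04],[0,0,0]],[[0,0,0],[0,0,0]],[[0,0,0],[0,0,0]]]}}

```text
time_s: 7.35
eef_pos: [481.7, 4.3, 244.8]
ee_rot: [0.0, 0.812, 0.583, 0.0]
force: [-0.7, -0.5, -0.7]
grip_width: 0.301
```

```bash
python3 - <<'E'
from h import *
import cv2
s=ctrl.sense();print(s['time_s'],s['eef_pos'],s['force'])
I=cams.camera_info('wrist')
im=cams.capture('wrist');a=cv2.resize(im[80:340,180:460,::-1],None,fx=1.6,fy=1.6,interpolation=cv2.INTER_CUBIC)
im=cams.capture('scene');b=cv2.resize(im[150:250,280:380,::-1],(350,416),interpolation=cv2.INTER_CUBIC)
print(cams.tip_of('scene','cap_top'),cams.tip_of('scene','pick_tip'))
im=cams.capture('side');c=im[150:250,260:360,::-1]
cv2.imwrite('pics/w6.png',np.hstack([a,b]));cv2.imwrite('pics/s6.png',cv2.resize(c,(500,500),interpolation=cv2.INTER_CUBIC))
print(cams.tip_of('side','cap_top'),cams.tip_of('side','pick_tip'))
E
```

```text
7.35 [481.74909756   4.28464263 244.80544368] [-0.65709405 -0.49064226 -0.72172841]
[{'pixel': [363.9, 162.8], 'p': 0.93}, {'pixel': [302.1, 237.8], 'p': 0.83}, {'pixel': [329.7, 194.6], 'p': 0.7}] []
[{'pixel': [314.6, 197.9], 'p': 0.95}, {'pixel': [263.0, 199.8], 'p': 0.79}, {'pixel': [352.5, 186.1], 'p': 0.71}] []
```

View pics/w6.png

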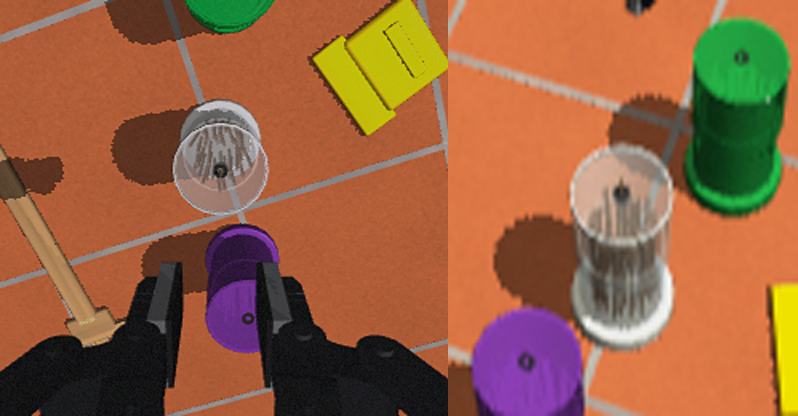

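View pics/s6.png

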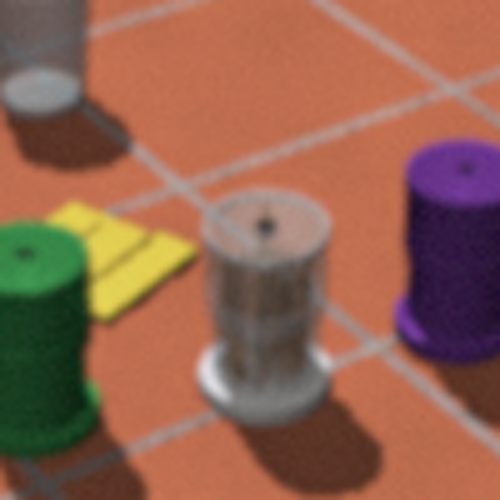

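```bash
python3 - <<'E'
from h import *
import cv2
o=[]
for n,f,(c,r) in(('scene','pics/scene0.png',(330,192)),('side','pics/side0.png',(313,190))):
    for im in (cv2.imread(f),cams.capture(n)[:,:,::-1]):
        o.append(cv2.resize(im[r-18:r+18,c-24:c+24],(390,292),interpolation=cv2.INTER_NEAREST))
cv2.imwrite('pics/cmp.png',np.vstack([np.hstack(o[:2]),np.hstack(o[2:])]))
im=cams.capture('wrist');cv2.imwrite('pics/w7.png',cv2.resize(im[140:240,250:390,::-1],(700,500),interpolation=cv2.INTER_CUBIC))
E
```

```text
(no output)
```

View pics/cmp.png

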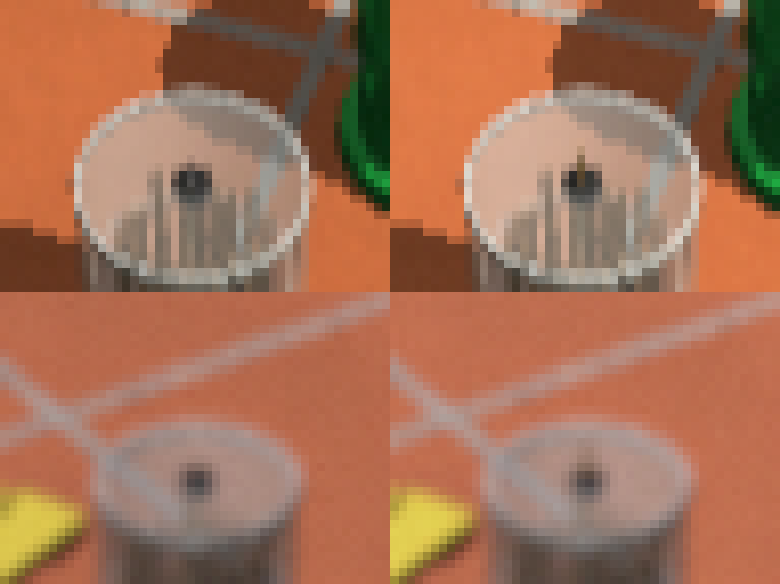

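View pics/w7.png

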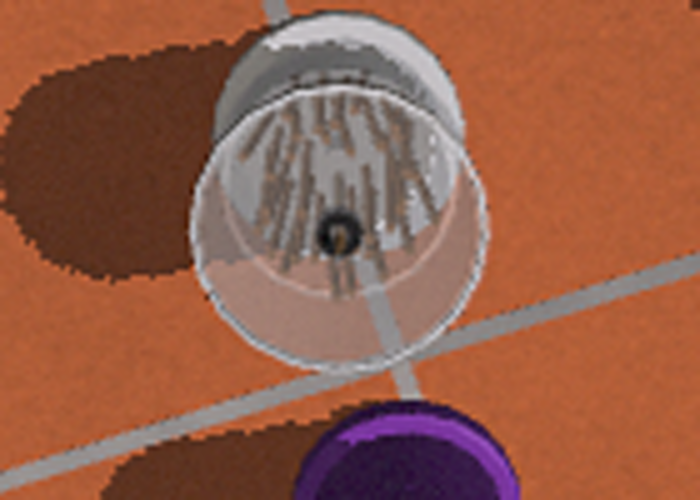

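{"method": "play_rows", "body": {"steps": [[[0,0,-0.05],[0,0,0]],[[0,0,-0.05],[0,0,0]],[[0,0,0],[0,0,0]],[[0,0,0],[0,0,0]],[[0,0,0],[0,0,0]]]}}

```text
time_s: 8.35
eef_pos: [481.5, 4.3, 318.6]
ee_rot: [-0.001, 0.812, 0.583, -0.001]
force: [-0.2, -0.1, 0.1]
grip_width: 0.3
```

```bash
python3 - <<'E'
from h import *
s=ctrl.sense();print(s['eef_pos'],s['time_s'],abs(s['dq']).max())
print(ctrl.finish_job())
E
```

```text
[481.54736547   4.32094376 318.57540286] 8.35 0.0034579810351875176
the job is handed in; nothing more can be done
None
```

I pressed the clear dispenser's cap down onto its stop and let it spring back. One toothpick is now sticking up out of the hole, and I handed the job in at about 8.4 s.

- **Press:** One fingertip stood either side of the hole, centred within about 2 mm of it. At the stop (tool height about 84 mm) the force rose from about 6 N to 15 N, well under the 40 N limit.
- **Toothpick:** In the scene camera it shows about 4 pixels above the grommet, which is roughly 13 mm. The trained network did not find `pick_tip` in either picture, so this comes from my own before-and-after comparison of the images.
- **Dispenser and row:** In the before-and-after pictures the cap is back at its starting height and the dispenser stands upright in the same place. The scraper and the look-alikes near it also look unmoved. I did not make a separate after-check of the canister, tumbler and turner; the hand stayed clear of them.
- **Hand:** It was about 220 mm above the dispenser and touching nothing when I handed in.

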